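Load a centrifuge tube carrier in balance and lift it by its bail

ROBOT

A 6-joint arm with a two-finger parallel gripper is mounted at the origin on a cart in front of the work surface, level with it; the furniture and walls round the work are solid. World frame = base frame: x ahead of the robot, y to its left, z up, the work surface at z = 0. Lengths are in mm, angles in rad, forces in N, time in s.
With the tool pointing down it reaches from about 325 to 925 mm from the base axis. Payload 3.1 kg.
Tool frame: the origin (TCP) lies between the finger pads, 19 mm behind the fingertips; this is the grasp point; z points along the fingers, y is the direction in which the jaws open and shut (so a half turn about z gives the same grasp; the last joint's range is limited). The gripper opens to 85 mm and grips with 20 to 120 N. Pads are 22 mm wide; open, the fingers measure 114 mm over their backs; the gripper's body (76 mm by 85 mm) begins 54 mm behind the grasp point. The pads swing forward as they close: fully open they stand 13 mm farther back than shut.
Start: joints at [1.058, 0.217, 1.613, -0, 1.311, -0.112], TCP at [243.83, 575.488, 250] pointing down, gripper open.
Joint ranges: [-2.75, 2.75], [-0.78, 2.1], [0.31, 2.55], [-1.13, 4.27], [0.13, 2.63], [-2.58, 2.58]. Speed limits (rad/s): [2.79, 2.79, 3.14, 3.14, 3.14, 3.14].

INTERFACE

Orientations are given as a unit quaternion [x, y, z, w].
In Python, from station import r gives the robot as it stands. The module is installed in compiled form; this text tells all that it offers.
- The arm moves only by the tool servo_tool, never from a script. Its argument "increments" is a list of rows, each a list of 6 numbers: the shift along the tool's x, y, z as a fraction of full scale, then the turn, a rotation vector about the tool's x, y, z as a fraction of full scale. In form: [[x, y, z, wx, wy, wz], ...]. A call has 1 to 8 rows; each row is the pose to reach, as a shift and turn from the pose commanded when the call began, along the tool's axes at that moment; what a row does not reach only later rows make up. Full scale, the value 1, is 12 cm for a shift and 1.5 rad for a turn. A row lasts 1/8 s, in which the tool goes at most 62.5 mm and 10.7 degrees, less where a joint would pass 70% of its speed; a pose out of reach is approached as far as the arm can. A call with a number of a shift or a turn outside -1 to 1 is refused whole. A call with a gripper value outside its range is refused whole. "jaw" is the closure, from -1 (fully open) to 1 (shut), set as the call begins (left out, the last holds). The fingers move at their own pace and stop on an object; "grip_force" is the grip in N (left out, the last holds). Time passes only in rows, so rows that repeat a pose let the fingers close. It gives the time, the measured TCP pose, the force and the opening at its end, in the units of the state.
- r.state(): the state, without advancing time (a new reading comes with each control period).
- r.read_camera(name): name is "side" or "top"; returns (picture, depth): 480x640x3 uint8, red, green, blue; 480x640 float32, mm along the optical axis (not along the pixel's ray), 0 where there is no reading.
- r.calibration(name): a dict with "fx", "fy", "cx", "cy" (pixels), "view" (4x4, takes a point from world to camera coordinates). Camera axes: x right, y down, z forward; pixel columns grow to the right and rows downward; lengths in mm; the calibration is good to about 2 mm. A picture is of the moment at which its call begins. calibration takes no time and is no camera call.
- r.finish_job(): hands the job in, once; it reports no verdict.
The state is a dict: "time": time; "joints": joint angles; "joint_velocities": joint speeds; "effort": joint torques, N m; "ee_pos": TCP position; "eef_rot": TCP orientation; "force": force on the tool from outside, world axes, zero at the start; "wrist_torque": the same for the moment, N m; "grip_width": finger opening in mm.
Only numpy, scipy, OpenCV 4.12 (cv2) and the standard library are available. Lean on these libraries where they do the work, as an engineer would, in place of code of your own. Each camera call takes 0.05 s, during which the arm holds its last target.

TASK

Load the two long conical tubes from the rack into the tube carrier, in two wells diagonally opposite each other so that the load balances; the two short tubes stay in the rack. Then swing the carrier's bail handle upright and lift the carrier by the bail's grip straight up out of its loading stand, keeping the tubes upright all the while and disturbing nothing else on the bench. Finish while still holding it: straight above the stand, its underside about five centimetres clear of the stand's rim, level and still, ready to be carried to the centrifuge.

Things in the scene. Friction and masses are not known exactly. Their poses are not given: they have to be found in the camera images.
- tube_a: one of the two long tubes: 15 ml conical tube, clear body 16 mm across tapering to a point at the foot, teal screw cap 22 mm across and 13 mm tall, 117 mm tall in all, 24 g; stands in the rack, foot on the rack's floor. Origin: the tip of the foot; z up along the tube, so the cap runs from z = 104 to 117 mm
- tube_b: the other long tube, the same as tube_a
- short_a: one of two short tubes that stay in the rack: straight round-bottomed tube 16 mm across with a push cap 19 mm across, 86 mm tall in all, 14 g. Origin: centre of the foot, z up
- short_b: one of two short tubes that stay in the rack: straight round-bottomed tube 16 mm across with a push cap 19 mm across, 86 mm tall in all, 14 g. Origin: centre of the foot, z up
- rack: white lattice rack, fixed, 162 (its y) x 84 (its x) x 66 mm tall; 2 rows (34 mm apart along x) of 5 square places (28 mm apart along y, 19 mm wide); tube feet 5 mm above the bench. Four tubes in it, at least 34 mm between caps within a row; which stands where, and whether the rack is left or right of the stand, varies. Origin: centre of its underside
- carrier: grey plastic tube carrier, block 66 x 66 x 78 mm, 0.26 kg, loose in the loading stand; four round wells 19 mm across, 70 mm deep, open at the top, centred 15 mm either side of the middle in its x and y. Bail hinged on pins at z = 70 mm on its +x and -x sides. Origin: centre of its underside, z up; in the stand the underside is 8 mm above the bench
- well0 (a point): centre of the floor of the carrier's well at -x, -y (8 mm above the carrier's underside), where a seated tube's foot rests; well3 is diagonally across from it
- well1 (a point): centre of the floor of the carrier's well at -x, +y (8 mm above the carrier's underside), where a seated tube's foot rests; well2 is diagonally across from it
- well2 (a point): centre of the floor of the carrier's well at +x, -y (8 mm above the carrier's underside), where a seated tube's foot rests; well1 is diagonally across from it
- well3 (a point): centre of the floor of the carrier's well at +x, +y (8 mm above the carrier's underside), where a seated tube's foot rests; well0 is diagonally across from it
- bail (a joint): bail handle, angle about the carrier's x axis: 0 = folded level to the carrier's +y side (its start, on a stop), 1.57 = upright over the middle, 3.14 = folded to the other side. Swings freely, falls back when let go; steel wire, 90 mm from the pins to the middle of the grip, arms 40 mm either side of the middle
- bail_grip (a point): middle of the bail's black ribbed grip, a bar 12 mm thick and 50 mm long parallel to the carrier's x axis; folded it is 90 mm out to the carrier's +y side, 78 mm above the bench; upright it is over the carrier's middle, 168 mm above the bench
- stand: aluminium loading stand, fixed in place: flange 106 x 106 x 6 mm with an upright open square socket, outside 80 mm, inside 70 mm, so the carrier fits with 2 mm all round; rim 56 mm above the bench, inner floor 8 mm. Turned the same way as the carrier. Origin: centre of its underside
- timer: bystander: white interval timer, 44 x 62 x 52 mm. Origin: centre of its underside
- tape_roll: bystander: roll of tan tape lying flat, 103 mm across, 25 mm tall. Origin: centre of its underside
- marker_black: bystander: black marker lying down, 133 mm long, 12 mm thick. Origin: centre of its underside
There are look-alikes about, which are no part of the job. Leave any red look-alike of the tube_a alone.

How it is judged (in metres and radians):
On the way, in this order (a step that is already met when the one before it is completed fails the run):
1. both long tubes stand fully down in diagonally opposite wells and are let go, with the carrier standing in its stand (((distance between tube_a and well0 below 0.008 m and distance between tube_b and well3 below 0.008 m) or (distance between tube_a and well3 below 0.008 m and distance between tube_b and well0 below 0.008 m) or (distance between tube_a and well1 below 0.008 m and distance between tube_b and well2 below 0.008 m) or (distance between tube_a and well2 below 0.008 m and distance between tube_b and well1 below 0.008 m)) and z of carrier in the frame of stand below 0.013 m and contact force between the fingers and tube_a below 0.2 N and contact force between the fingers and tube_b below 0.2 N), for 0.2 s.
2. the bail is swung upright while the carrier still stands in the stand (((distance between tube_a and well0 below 0.008 m and distance between tube_b and well3 below 0.008 m) or (distance between tube_a and well3 below 0.008 m and distance between tube_b and well0 below 0.008 m) or (distance between tube_a and well1 below 0.008 m and distance between tube_b and well2 below 0.008 m) or (distance between tube_a and well2 below 0.008 m and distance between tube_b and well1 below 0.008 m)) and z of carrier in the frame of stand below 0.013 m and value of joint bail between 1.25 and 1.9 rad), for 0.05 s.
At the end, for the whole second after the job is handed in: Held by the bail grip (TCP within 30 mm), bail 1.25 to 1.9 rad; carrier underside 25 mm or more above the stand rim and not touching it, within 60 mm of over its middle, tilt under 4 degrees, under 20 mm/s and 0.15 rad/s; long tubes within 8 mm of the floors of diagonally opposite wells (((distance between tube_a and well0 below 0.008 m and distance between tube_b and well3 below 0.008 m) or (distance between tube_a and well3 below 0.008 m and distance between tube_b and well0 below 0.008 m) or (distance between tube_a and well1 below 0.008 m and distance between tube_b and well2 below 0.008 m) or (distance between tube_a and well2 below 0.008 m and distance between tube_b and well1 below 0.008 m)) and z of carrier in the frame of stand above 0.081 m and horizontal distance between carrier and stand below 0.06 m and angle between carrier's own z axis and vertical below 0.07 rad and linear speed of carrier below 0.02 m/s and angular speed of carrier below 0.15 rad/s and value of joint bail between 1.25 and 1.9 rad and contact force between the fingers and carrier above 3 N and distance between the grasp point and bail_grip below 0.03 m and contact force between carrier and stand below 0.1 N); the arm keeps its last pose, push and grip.
It fails at once if a long tube is tipped over (more than 35 degrees) (angle between any of tube_a, tube_b's own z axis and vertical above 0.6 rad).
It fails at once if a short tube is taken out of its place in the rack (moved more than 20 mm) (distance of any of short_a, short_b from where it was at the start of the episode above 0.02 m).
It fails at once if a bystander is moved more than 30 mm (distance of any of timer, tape_roll, marker_black from where it was at the start of the episode above 0.03 m).
It also fails if it takes over 72 s, if anything falls off the work surface, if the arm or the gripper's body presses on something with over 40 N, if the wrist force passes 120 N, or if a joint passes its speed limit or range.

## Working session

There is one attempt and no reset: what is moved stays moved. The work goes in short steps, Python scripts to look and compute and a tool call to move; the robot and the scene stay as the last step left them, time stands still between calls to the robot, and variables do not carry over. Pictures are saved under pics/ and viewed, and the job is handed in when it is done.

Besides the shell and the picture viewer there is one more tool, called after ">>>" as a command line: name --pt "numbers of a row" for each row, then --argument value for the rest. servo_tool: Moves the arm, as the interface text tells. Its arguments: {"type":"object","properties":{"increments":{"type":"array","items":{"type":"array","items":{"type":"number"}}},"jaw":{"type":"number"},"grip_force":{"type":"number"}},"required":["increments"]}

```bash
mkdir -p pics; python3 - <<'E'
from station import r
import cv2,numpy as np
for n in("top","side"):
    p,d=r.read_camera(n); cv2.imwrite(f"pics/{n}0.png",p[:,:,::-1]); np.savez(f"{n}0.npz",p=p,d=d)
    c=r.calibration(n); print(n,c)
print(r.state())
E
```

```text
top {'fx': 513.2708933428205, 'fy': 513.2708933428205, 'cx': 317.87309284849556, 'cy': 236.0937145467409, 'view': array([[ 3.25778366e-03, -9.99993766e-01,  1.36166853e-03,
         4.90669571e+00],
       [-9.78171172e-01, -3.46960801e-03, -2.07771800e-01,
         5.70554000e+02],
       [ 2.07775229e-01, -6.55069323e-04, -9.78176377e-01,
         9.93866887e+02],
       [ 0.00000000e+00,  0.00000000e+00,  0.00000000e+00,
         1.00000000e+00]])}
side {'fx': 498.71484256457404, 'fy': 498.71484256457404, 'cx': 316.3960429756728, 'cy': 239.13147412996375, 'view': array([[ 9.99954532e-01, -7.44870360e-03,  5.95410141e-03,
        -5.64243930e+02],
       [ 2.18547955e-03, -4.28754441e-01, -9.03418426e-01,
         6.44318605e+01],
       [ 9.28214351e-03,  9.03390362e-01, -4.28718667e-01,
         1.00408975e+03],
       [ 0.00000000e+00,  0.00000000e+00,  0.00000000e+00,
         1.00000000e+00]])}
{'time': 0.1, 'joints': array([ 1.05780868e+00,  2.17733749e-01,  1.61477927e+00,  3.40691462e-05,
        1.31130554e+00, -1.12185044e-01]), 'joint_velocities': array([-1.39039809e-03, -2.44473785e-03, -3.68818698e-03,  4.87091225e-05,
       -8.89673883e-04, -1.12739028e-03]), 'effort': array([-3.92686461e-04, -3.98070002e+01, -3.04972243e+01, -1.67126800e-04,
        4.23337755e-03,  5.17381329e-05]), 'ee_pos': array([243.46681214, 574.87314664, 248.76174642]), 'eef_rot': array([ 1.99066795e-01,  9.79985292e-01, -1.05395865e-03, -3.57917661e-04]), 'force': array([ 0.16506706, -0.31592064, -0.14531821]), 'wrist_torque': array([0.01570105, 0.04139682, 0.01580266]), 'grip_width': 85.34440334512914}
```

View pics/top0.png

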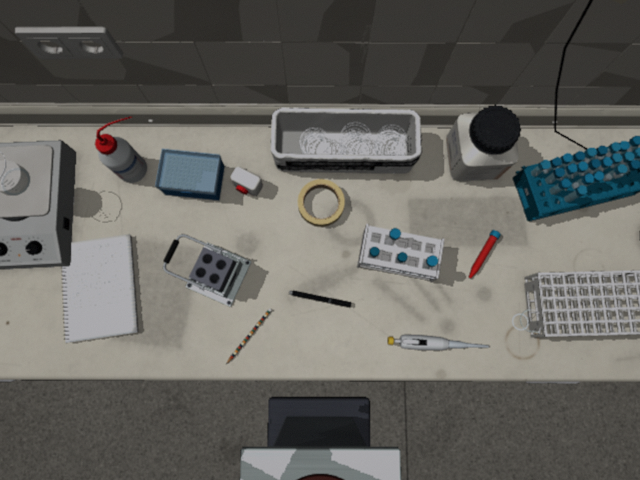

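View pics/side0.png

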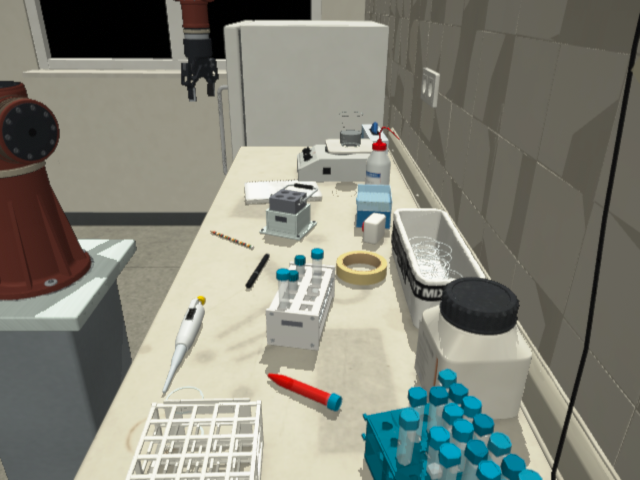

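The top view shows the carrier at about (210,268) with its bail folded to image left. The rack is at about (402,253), with teal caps at (395,234), (374,252), (402,258) and (433,261). The red look-alike is at (485,255). Next I'll measure cap heights and poses.

```bash
cat > h.py <<'E'
import numpy as np,cv2
from station import r
def pts(n,d):
    c=r.calibration(n); v,u=np.mgrid[0:480,0:640]
    P=np.stack([(u-c['cx'])/c['fx']*d,(v-c['cy'])/c['fy']*d,d],-1)
    V=c['view']; return (P-V[:3,3])@V[:3,:3]
def ray(n,u,v,z):
    c=r.calibration(n);V=c['view'];R=V[:3,:3];C=-R.T@V[:3,3]
    q=R.T@np.array([(u-c['cx'])/c['fx'],(v-c['cy'])/c['fy'],1]); return C+q*(z-C[2])/q[2]
def proj(n,P):
    c=r.calibration(n);V=c['view'];p=V[:3,:3]@np.array(P,float)+V[:3,3]
    return np.array([c['fx']*p[0]/p[2]+c['cx'],c['fy']*p[1]/p[2]+c['cy']])
E
python3 - <<'E'
from h import *
for n in("top","side"):
    z=np.load(f"{n}0.npz");p,d=z['p'],z['d'];W=pts(n,d)
    hsv=cv2.cvtColor(p,cv2.COLOR_RGB2HSV)
    m=cv2.inRange(hsv,(90,120,60),(105,255,255))
    k,l,s,c=cv2.connectedComponentsWithStats(m)
    for i in range(1,k):
        if s[i,4]<25: continue
        Q=W[l==i]; zt=np.percentile(Q[:,2],90); t=Q[Q[:,2]>zt-5]
        print(n,c[i].round(1),s[i],"z95",zt.round(1),"mean top",t.mean(0).round(1),"ext",np.ptp(t,axis=0).round(0))
    crop=p[210:310,150:450] if n=="top" else p[170:350,200:400]
    cv2.imwrite(f"pics/{n}0c.png",cv2.resize(crop,None,fx=2.6 if n=="top" else 3.3,fy=2.6 if n=="top" else 3.3,interpolation=cv2.INTER_CUBIC)[:,:,::-1])
E
```

```text
top [636.2 139.6] [632 136   8   9  54] z95 126.2 mean top [ 757.1 -631.2  124.2] ext [17. 16.  7.]
top [620.3 145.8] [611 141  20  11 142] z95 128.1 mean top [ 741.7 -589.2  126.5] ext [20. 41.  8.]
top [602.9 149.4] [598 146  12   8  69] z95 120.7 mean top [ 738.  -564.3  118.9] ext [16. 25.  9.]
top [591.5 151.6] [586 148  12   9  77] z95 123.4 mean top [ 726.1 -531.3  136.4] ext [389. 556. 972.]
top [633.  157.6] [624 148  16  21 195] z95 128.1 mean top [ 698.3 -604.4  151.8] ext [384. 640. 968.]
top [573.5 165.4] [555 152  34  25 330] z95 121.9 mean top [ 702.6 -500.2  123.8] ext [381. 536. 974.]
top [612.2 159.1] [602 153  21  15 164] z95 121.3 mean top [ 716.5 -580.1  119.4] ext [29. 39.  8.]
top [567.9 157.7] [563 154  11   9  74] z95 123.7 mean top [ 719.2 -490.4  121.5] ext [17. 18.  7.]
top [557.  161.4] [552 157  11   9  70] z95 121.2 mean top [ 711.9 -469.6  119. ] ext [17. 19.  6.]
top [595.7 162.8] [591 159  11  10  75] z95 121.6 mean top [ 708.7 -546.8  119.7] ext [18. 19.  6.]
top [545.2 191.1] [ 524  160   55   57 1097] z95 71.6 mean top [ 675.8 -452.4   97.3] ext [
[... 943 characters left out ...]
9] [378 212  12  16  69] z95 42.1 mean top [728.4 215.2  41.2] ext [26.  7.  6.]
side [317.  253.3] [312 248  11  11 108] z95 120.8 mean top [ 563.3 -157.2  124. ] ext [ 17. 747. 376.]
side [299.4 259.8] [295 255  10  11  90] z95 90.3 mean top [ 533.9 -125.    95.8] ext [ 29. 784. 407.]
side [286.9 274.5] [277 269  21  12 222] z95 120.5 mean top [ 511.5 -225.   123. ] ext [ 53. 677. 376.]
side [439.9 436.8] [ 362  369  180  111 9190] z95 122.0 mean top [ 701.5 -529.   123.3] ext [196. 445. 375.]
side [333.9 401.8] [327 393  14  18 185] z95 21.0 mean top [ 584.2 -379.    19.4] ext [16. 21.  6.]
side [458.9 475.5] [456 472   7   8  44] z95 66.8 mean top [ 702.2 -535.9   66. ] ext [16. 26. 27.]
```

View pics/top0c.png

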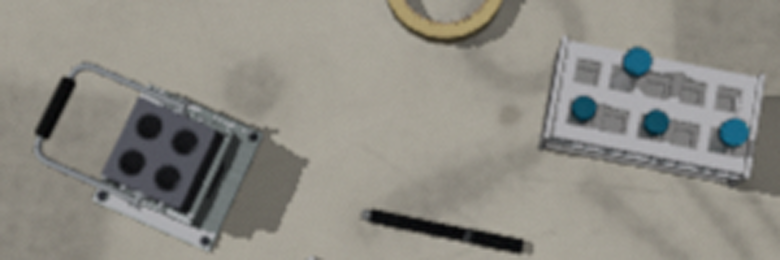

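View pics/side0c.png

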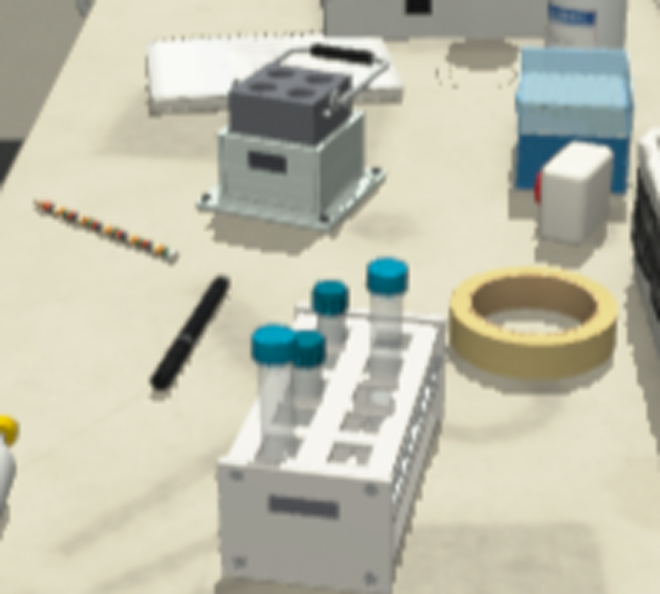

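The caps with tops at z≈122 are the long tubes: A at about (563,-142) and B at about (511,-212). The two at z≈92 are short. Next are the carrier wells and the bail.

```bash
python3 - <<'E'
from h import *
z=np.load("top0.npz");p,d=z['p'],z['d'];W=pts("top",d)
# cap circle centres by ray on z=122 using only top-bright pixels
hsv=cv2.cvtColor(p,cv2.COLOR_RGB2HSV); m=cv2.inRange(hsv,(90,120,60),(105,255,255))
for (u,v,h) in((395,234,122),(432,260,122),(374,251,91),(402,256,91)):
    M=np.zeros_like(m);M[v-9:v+9,u-9:u+9]=m[v-9:v+9,u-9:u+9]
    t=(M>0)&(abs(W[...,2]-h)<5); vv,uu=np.nonzero(t)
    print("cap",t.sum(),ray("top",uu.mean(),vv.mean(),h).round(1),W[t].mean(0).round(1))
# carrier top face
B=(W[...,2]>80)&(W[...,2]<92); roi=np.zeros_like(B);roi[235:310,160:255]=1;B&=roi
vv,uu=np.nonzero(B);print("top plane z",np.median(W[B][:,2]),B.sum())
g=cv2.cvtColor(p,cv2.COLOR_RGB2GRAY);x0,y0=185,240
c=cv2.resize(g[y0:y0+70,x0:x0+70],None,fx=8,fy=8,interpolation=cv2.INTER_CUBIC)
cv2.imwrite("pics/car.png",c)
for T in(35,45,55):
    b=(c<T).astype(np.uint8);k,l,s,ce=cv2.connectedComponentsWithStats(b)
    for i in range(1,k):
        if 1500<s[i,4]<12000: 
            uv=(ce[i]+.5)/8-.5+[x0,y0];print(T,uv.round(2),s[i,2:],ray("top",*uv,86).round(1))
fx=p.astype(int)
gm=(cv2.inRange(hsv,(0,0,0),(180,255,45)))
k,l,s,ce=cv2.connectedComponentsWithStats(gm[235:270,155:185])
for i in range(1,k):
    if s[i,4]>20:
        uv=ce[i]+[155,235];print("grip",uv,s[i],ray("top",*uv,82).round(1))
E
```

```text
cap 83 [ 563.  -141.6  122. ] [ 563.3 -141.8  120.5]
cap 89 [ 510.3 -211.1  122. ] [ 510.5 -211.3  120.9]
cap 61 [ 534.2 -104.8   91. ] [ 534.3 -104.8   90.5]
cap 61 [ 523.  -159.4   91. ] [ 523.2 -159.5   90.2]
top plane z 84.93379302412784 1157
35 [206.93 258.36] [  69   68 3757] [519.1 226.6  86. ]
35 [220.46 264.22] [  73   69 3597] [507.4 199.3  86. ]
35 [227.24 276.11] [ 130  243 5878] [483.9 185.   86. ]
35 [200.29 272.15] [  71   69 3818] [491.5 238.4  86. ]
35 [232.76 278.99] [  55  111 1595] [478.2 173.9  86. ]
35 [213.84 278.03] [  71   69 3603] [480.  211.2  86. ]
45 [206.92 258.34] [  75   73 4359] [519.1 226.7  86. ]
45 [220.47 264.22] [  77   74 4208] [507.5 199.3  86. ]
45 [227.19 276.09] [ 137  248 7043] [483.9 185.1  86. ]
45 [200.29 272.13] [  77   76 4427] [491.5 238.4  86. ]
45 [232.83 279.18] [  69  151 2822] [477.8 173.7  86. ]
45 [213.86 278.03] [  76   75 4256] [480.  211.1  86. ]
55 [206.91 258.32] [  79   78 4935] [519.2 226.7  86. ]
55 [220.49 264.2 ] [  83   79 4820] [507.5 199.3  86. ]
55 [227.11 276.1 ] [ 149  251 8137] [483.9 185.2  86. ]
55 [232.87 279.5 ] [ 139  277 7211] [477.2 173.6  86. ]
55 [200.27 272.11] [  81   79 5004] [491.6 238.4  86. ]
55 [213.88 278.04] [  80   80 4896] [479.9 211.1  86. ]
grip [171.05       250.90833333] [  9   5  15  23 120] [534.6 299.8  82. ]
```

View pics/car.png

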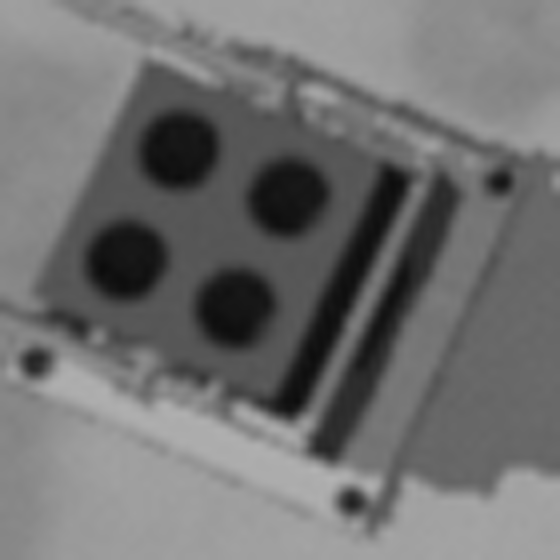

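```bash
cat > plan.py <<'E'
# plan(start(x,y,z,psi), target) -> prints increment rows (final pose of each call), tool-down poses
import numpy as np
def inc(s,t):
    d=np.array(t[:3],float)-s[:3];c,n=np.cos(s[3]),np.sin(s[3])
    return np.array([(c*d[0]+n*d[1])/120,(n*d[0]-c*d[1])/120,-d[2]/120,0,0,-(t[3]-s[3])/1.5])
def app(s,i):
    c,n=np.cos(s[3]),np.sin(s[3]);a,b=i[0]*120,i[1]*120
    return np.array([s[0]+c*a+n*b,s[1]+n*a-c*b,s[2]-i[2]*120,s[3]-i[5]*1.5])
def go(s,t):
    s=np.array(s,float)
    for _ in range(12):
        f=inc(s,t);k=max(1,np.abs(f).max()/.999); i=np.round(f/np.ceil(k) if k>1 else f,3)
        s=app(s,i);L=np.linalg.norm(i[:3])*120
        print(i.tolist(),"len %.0f turn %.0fdeg"%(L,abs(i[5])*86),"->",s.round(2).tolist())
        if k<=1:break
    return s
E
python3 - <<'E'
from plan import *
s=go((243.83,575.488,250,2.7408),(563,-141.7,200,1.956))
go(s,(563,-141.7,116,1.956))
E
```

```text
[-0.956, -0.893, 0.083, 0.0, 0.0, 0.105] len 157 turn 9deg -> [307.65, 432.06, 240.04, 2.58]
[-0.868, -0.586, 0.067, 0.0, 0.0, 0.084] len 126 turn 7deg -> [358.74, 317.24, 232.0, 2.46]
[-0.934, -0.472, 0.067, 0.0, 0.0, 0.084] len 126 turn 7deg -> [409.79, 202.51, 223.96, 2.33]
[-0.986, -0.351, 0.067, 0.0, 0.0, 0.083] len 126 turn 7deg -> [460.83, 87.75, 215.92, 2.21]
[-0.681, -0.15, 0.044, 0.0, 0.0, 0.056] len 84 turn 5deg -> [494.89, 11.32, 210.64, 2.12]
[-0.692, -0.093, 0.044, 0.0, 0.0, 0.056] len 84 turn 5deg -> [528.93, -65.24, 205.36, 2.04]
[-0.697, -0.034, 0.045, 0.0, 0.0, 0.055] len 84 turn 5deg -> [563.02, -141.73, 199.96, 1.96]
[0.0, -0.0, 0.7, 0.0, 0.0, 0.0] len 84 turn 0deg -> [563.02, -141.73, 115.96, 1.96]
```

>>> servo_tool --pt "-0.319 -0.298 0.028 0 0 0.035" --pt "-0.637 -0.595 0.055 0 0 0.07" --pt "-0.956 -0.893 0.083 0 0 0.105" --pt "-0.956 -0.893 0.083 0 0 0.105" --jaw 0

```text
time: 0.6
ee_pos: [308.2, 429.0, 238.8]
eef_rot: [0.278, 0.961, -0.001, -0.0]
force: [0.3, -0.2, -0.5]
grip_width: 42.8
```

>>> servo_tool --pt "-0.434 -0.293 0.033 0 0 0.042" --pt "-0.868 -0.586 0.067 0 0 0.084" --pt "-0.868 -0.586 0.067 0 0 0.084"

```text
time: 0.98
ee_pos: [359.6, 315.0, 231.4]
eef_rot: [0.338, 0.941, -0.001, -0.0]
force: [-0.3, 0.5, 0.2]
grip_width: 42.5
```

>>> servo_tool --pt "-0.467 -0.236 0.033 0 0 0.042" --pt "-0.934 -0.472 0.067 0 0 0.084" --pt "-0.934 -0.472 0.067 0 0 0.084"

```text
time: 1.35
ee_pos: [411.1, 200.9, 223.9]
eef_rot: [0.396, 0.918, 0.0, 0.0]
force: [-0.2, 0.3, 0.1]
grip_width: 42.9
```

>>> servo_tool --pt "-0.493 -0.176 0.033 0 0 0.042" --pt "-0.986 -0.351 0.067 0 0 0.083" --pt "-0.986 -0.351 0.067 0 0 0.083"

```text
time: 1.72
ee_pos: [462.4, 86.8, 216.1]
eef_rot: [0.452, 0.892, 0.0, 0.0]
force: [-1.0, 0.6, -0.3]
grip_width: 42.4
```

>>> servo_tool --pt "-0.34 -0.075 0.022 0 0 0.028" --pt "-0.681 -0.15 0.044 0 0 0.056" --pt "-0.681 -0.15 0.044 0 0 0.056"

```text
time: 2.1
ee_pos: [495.9, 12.2, 210.7]
eef_rot: [0.488, 0.873, 0.001, -0.0]
force: [-0.0, 0.9, -1.2]
grip_width: 42.7
```

>>> servo_tool --pt "-0.346 -0.046 0.022 0 0 0.028" --pt "-0.692 -0.093 0.044 0 0 0.056" --pt "-0.692 -0.093 0.044 0 0 0.056"

```text
time: 2.48
ee_pos: [529.9, -64.2, 205.3]
eef_rot: [0.524, 0.852, 0.0, -0.0]
force: [-1.1, 1.7, -1.0]
grip_width: 42.8
```

>>> servo_tool --pt "-0.348 -0.017 0.022 0 0 0.028" --pt "-0.697 -0.034 0.045 0 0 0.055" --pt "-0.697 -0.034 0.045 0 0 0.055" --pt "-0.697 -0.034 0.045 0 0 0.055"

```text
time: 2.98
ee_pos: [562.8, -139.0, 199.6]
eef_rot: [0.557, 0.83, 0.0, -0.001]
force: [0.4, 0.6, -0.4]
grip_width: 42.5
```

```bash
python3 - <<'E'
from h import *
p,d=r.read_camera("top"); cv2.imwrite("pics/t1.png",cv2.resize(p[180:300,330:490],None,fx=5,fy=5)[:,:,::-1])
p,d=r.read_camera("side"); cv2.imwrite("pics/s1.png",cv2.resize(p[200:340,220:380],None,fx=5,fy=4.2)[:,:,::-1])
s=r.state();print(s['ee_pos'],s['eef_rot'],s['joint_velocities'])
E
```

```text
[ 562.64014589 -139.36464261  199.81703812] [ 5.57494141e-01  8.30180603e-01  2.53967766e-04 -6.19621079e-04] [-0.00532545 -0.00075447 -0.0001604  -0.00441076 -0.00463754 -0.00129392]
```

View pics/s1.png

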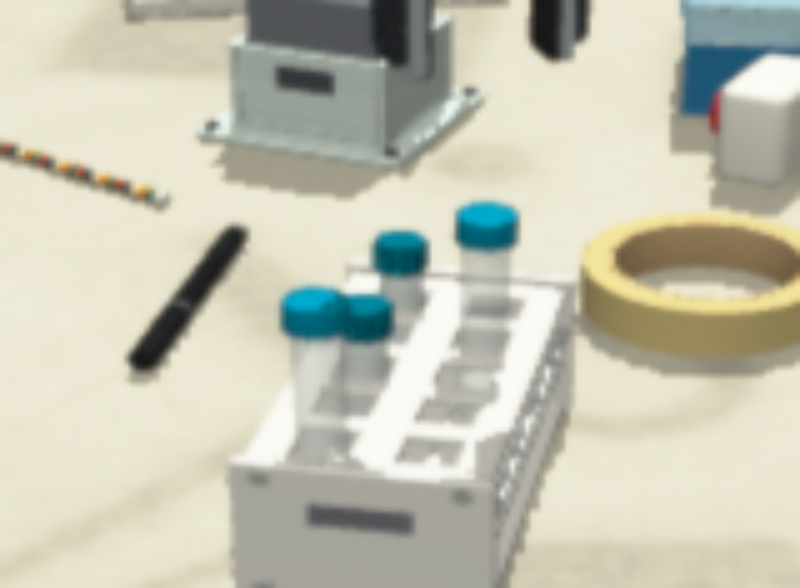

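View pics/t1.png

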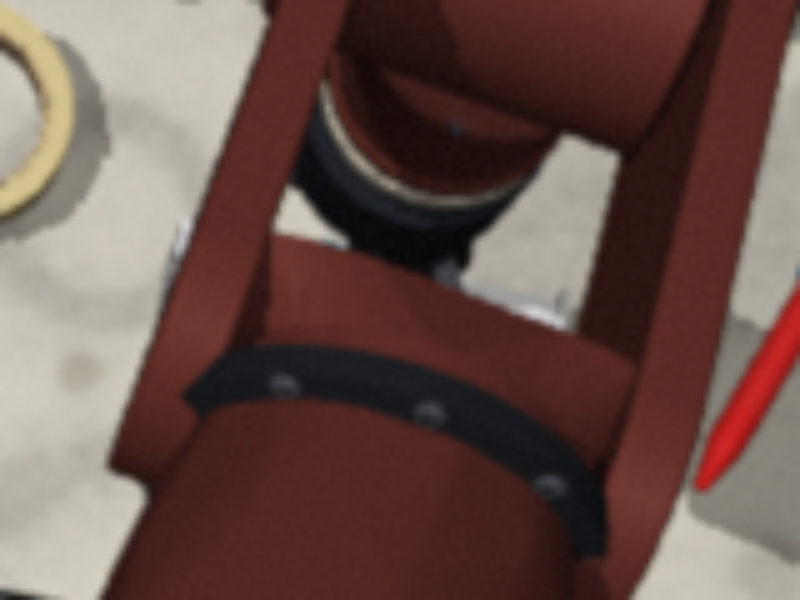

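The side view shows the fingers above the long tube at crop (487,225) with nothing touched. The reading sits about 2.4 mm off target, so I'll plan from the measured pose.

```bash
cat >> plan.py <<'E'
def meas():
    from station import r
    s=r.state();q=s['eef_rot'];return np.array([*s['ee_pos'],2*np.arctan2(q[1],q[0])])
E
python3 - <<'E'
from plan import *
s=meas();print(s);go(s,(563,-141.6,116,1.956))
E
```

```text
[ 562.64014589 -139.36464261  199.81703812    1.95886379]
[-0.018, -0.004, 0.698, 0.0, 0.0, 0.002] len 84 turn 0deg -> [563.01, -141.55, 116.06, 1.96]
```

>>> servo_tool --pt "-0.018 -0.004 0.2 0 0 0" --pt "-0.018 -0.004 0.45 0 0 0" --pt "-0.018 -0.004 0.6 0 0 0" --pt "-0.018 -0.004 0.698 0 0 0" --pt "-0.018 -0.004 0.698 0 0 0" --pt "-0.018 -0.004 0.698 0 0 0"

```text
time: 3.82
ee_pos: [564.2, -144.2, 117.3]
eef_rot: [0.559, 0.829, 0.0, 0.001]
force: [-0.3, 0.1, -0.2]
grip_width: 42.7
```

>>> servo_tool --pt "0 0 0 0 0 0" --pt "0 0 0 0 0 0" --pt "0 0 0 0 0 0" --pt "0 0 0 0 0 0" --pt "0 0 0 0 0 0" --jaw 1 --grip_force 25

```text
time: 4.45
ee_pos: [564.1, -144.2, 117.0]
eef_rot: [0.559, 0.829, 0.0, 0.001]
force: [0.3, 0.6, 4.8]
grip_width: 21.1
```

```bash
python3 - <<'E'
from h import *
from plan import meas
p,d=r.read_camera("side"); cv2.imwrite("pics/s2.png",cv2.resize(p[200:340,220:380],None,fx=5,fy=4.2)[:,:,::-1])
print(meas())
E
```

```text
[ 564.07546217 -144.18108755  116.997854      1.95623998]
```

View pics/s2.png

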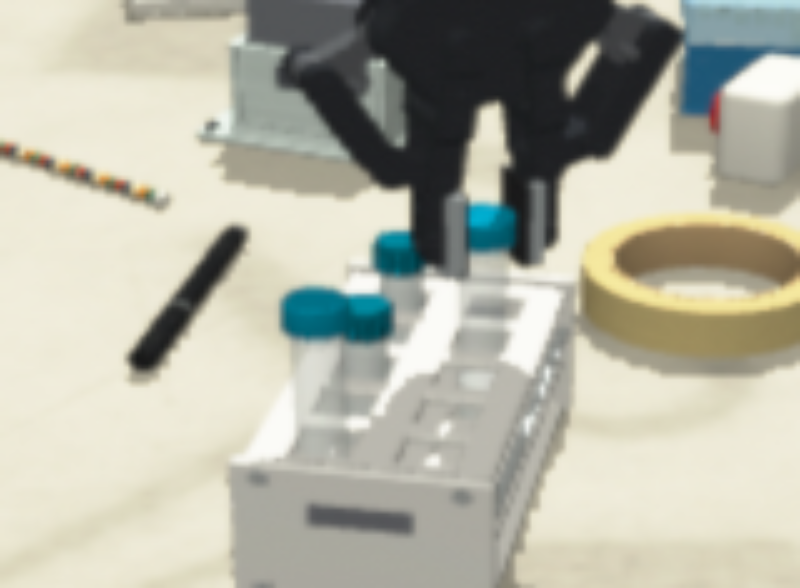

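Grip width is 21.1, so the cap is held. I'll lift straight up, then plan the carry to well1 at (491.5,238.4).

>>> servo_tool --pt "0 0 -0.1 0 0 0" --pt "0 0 -0.3 0 0 0" --pt "0 0 -0.55 0 0 0" --pt "0 0 -0.8 0 0 0" --pt "0 0 -0.95 0 0 0" --pt "0 0 -0.95 0 0 0"

```text
time: 5.25
ee_pos: [564.1, -144.2, 231.8]
eef_rot: [0.559, 0.829, 0.0, 0.001]
force: [-0.2, 0.7, -0.1]
grip_width: 20.8
```

```bash
python3 - <<'E'
from h import *
from plan import *
p,d=r.read_camera("side"); cv2.imwrite("pics/s3.png",cv2.resize(p[140:340,200:400],None,fx=4,fy=3)[:,:,::-1])
print(meas())
s=app(np.array([563.02,-141.73,199.96,1.956]),[-.018,-.004,.698,0,0,0]);s=app(s,[0,0,-.95,0,0,0]);print(s)
x=np.array([np.cos(1.956),np.sin(1.956)]);t=np.array([491.5,238.4])-2.8*x;print(t)
go(s,(*t,225,1.956))
E
```

```text
[ 563.22617252 -143.85341334  230.11905965    1.95631483]
[ 563.38678893 -143.91207834  230.2           1.956     ]
[492.5520941  235.80517862]
[0.789, 0.16, 0.011, 0.0, 0.0, -0.0] len 97 turn 0deg -> [545.6, -48.96, 228.88, 1.96]
[0.788, 0.161, 0.011, 0.0, 0.0, -0.0] len 97 turn 0deg -> [527.98, 45.93, 227.56, 1.96]
[0.789, 0.16, 0.011, 0.0, 0.0, -0.0] len 97 turn 0deg -> [510.19, 140.89, 226.24, 1.96]
[0.788, 0.161, 0.01, 0.0, 0.0, -0.0] len 97 turn 0deg -> [492.57, 235.78, 225.04, 1.96]
```

View pics/s3.png

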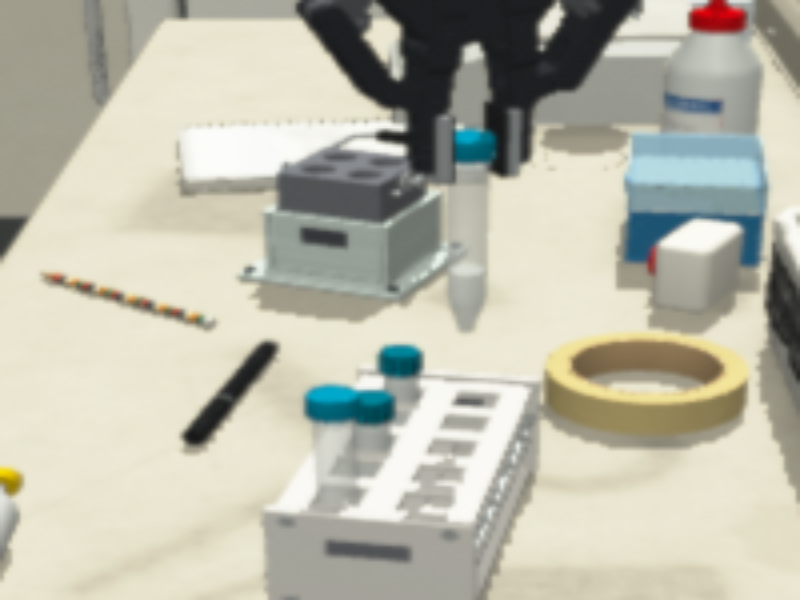

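The tube hangs upright in the jaws at crop (470,230), and the others are undisturbed. The measured pose settles onto the commanded one. Next I'll carry it.

>>> servo_tool --pt "0.2 0.04 0.003 0 0 0" --pt "0.49 0.1 0.007 0 0 0" --pt "0.789 0.16 0.011 0 0 0"

```text
time: 5.68
ee_pos: [543.8, -46.7, 226.8]
eef_rot: [0.559, 0.829, -0.0, -0.002]
force: [0.9, 0.6, -0.9]
grip_width: 20.9
```

>>> servo_tool --pt "0.26 0.053 0.004 0 0 0" --pt "0.53 0.107 0.008 0 0 0" --pt "0.788 0.161 0.011 0 0 0"

```text
time: 6.05
ee_pos: [525.8, 48.3, 225.6]
eef_rot: [0.558, 0.83, -0.001, -0.002]
force: [0.3, -0.2, -1.0]
grip_width: 20.6
```

>>> servo_tool --pt "0.26 0.053 0.004 0 0 0" --pt "0.53 0.107 0.008 0 0 0" --pt "0.789 0.16 0.011 0 0 0"

```text
time: 6.42
ee_pos: [507.8, 142.8, 224.3]
eef_rot: [0.558, 0.83, -0.001, -0.002]
force: [0.0, -0.4, -0.7]
grip_width: 20.9
```

>>> servo_tool --pt "0.26 0.053 0.003 0 0 0" --pt "0.5 0.102 0.007 0 0 0" --pt "0.7 0.143 0.009 0 0 0" --pt "0.788 0.161 0.01 0 0 0" --pt "0.788 0.161 0.01 0 0 0" --pt "0.788 0.161 0.01 0 0 0"

```text
time: 7.18
ee_pos: [492.2, 235.2, 224.6]
eef_rot: [0.559, 0.829, -0.0, -0.0]
force: [0.3, -0.3, -0.8]
grip_width: 20.8
```

```bash
python3 - <<'E'
from h import *
from plan import *
p,d=r.read_camera("side"); cv2.imwrite("pics/s4.png",cv2.resize(p[90:250,220:380],None,fx=4,fy=3.7)[:,:,::-1])
p,d=r.read_camera("top"); cv2.imwrite("pics/t4.png",cv2.resize(p[200:320,140:300],None,fx=5,fy=5)[:,:,::-1])
print(meas())
E
```

```text
[492.57724773 234.99356153 224.93864196   1.9551766 ]
```

View pics/s4.png

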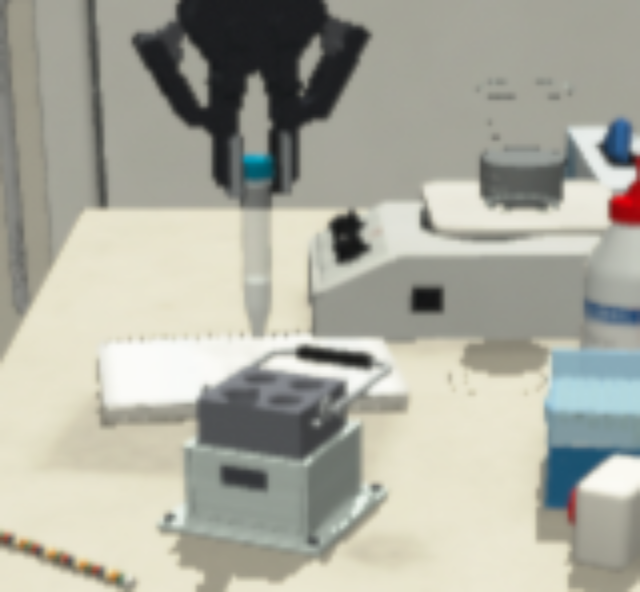

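View pics/t4.png

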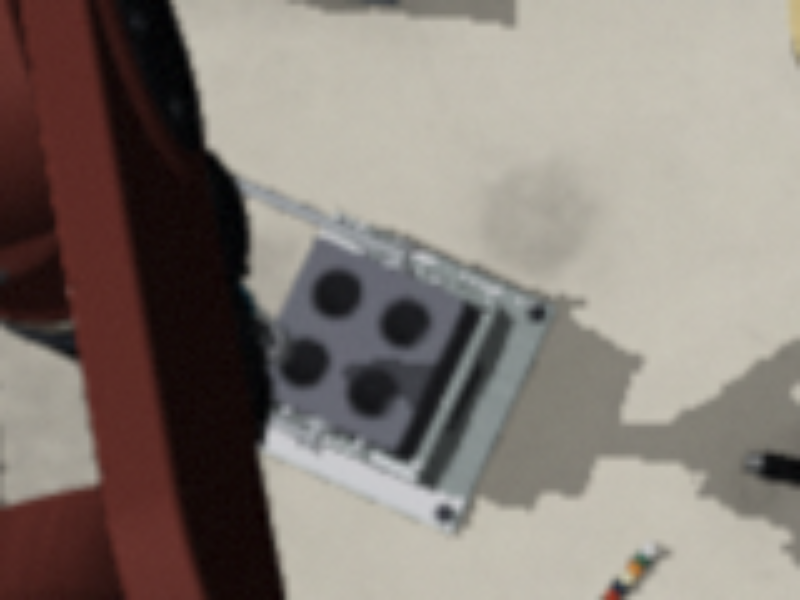

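```bash
python3 - <<'E'
from h import *
print(proj("side",(491.5,238.4,114)),proj("side",(491.5,238.4,86)))
# well ellipse in side image 0 for cross-check, and cap position now
p,d=np.load("side0.npz").values() if 0 else (None,None)
z=np.load("side0.npz");p=z['p']
g=cv2.cvtColor(p,cv2.COLOR_RGB2GRAY);x0,y0=260,180
c=cv2.resize(g[y0:y0+40,x0:x0+60],None,fx=8,fy=8,interpolation=cv2.INTER_CUBIC);cv2.imwrite("pics/sc.png",c)
im=cv2.cvtColor(c,cv2.COLOR_GRAY2BGR)
for P in((519.1,226.6),(507.4,199.3),(491.5,238.4),(480,211.2)):
    q=(proj("side",(*P,86))-[x0,y0]+.5)*8; cv2.circle(im,tuple(int(v) for v in q),3,(0,0,255),-1)
cv2.imwrite("pics/sc.png",im)
E
```

```text
[285.04954924 179.84537888] [285.29648004 191.07144322]
```

View pics/sc.png

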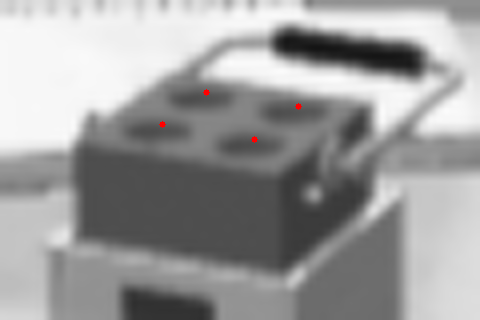

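The tip pixel (284.8,179.7) matches the prediction of (285.0,179.8), so I'll descend into the well.

>>> servo_tool --pt "-0.004 -0.009 0.1 0 0 0" --pt "-0.004 -0.009 0.25 0 0 0" --pt "-0.004 -0.009 0.4 0 0 0" --pt "-0.004 -0.009 0.55 0 0 0" --pt "-0.004 -0.009 0.68 0 0 0" --pt "-0.004 -0.009 0.68 0 0 0"

```text
time: 8.02
ee_pos: [490.5, 234.5, 141.4]
eef_rot: [0.559, 0.829, -0.001, -0.001]
force: [-0.2, -0.7, -0.7]
grip_width: 20.8
```

>>> servo_tool --pt "0 0 0.05 0 0 0" --pt "0 0 0.09 0 0 0" --pt "0 0 0.128 0 0 0" --pt "0 0 0.128 0 0 0" --pt "0 0 0.128 0 0 0"

```text
time: 8.65
ee_pos: [491.8, 235.0, 128.3]
eef_rot: [0.559, 0.829, 0.0, 0.0]
force: [0.8, 0.4, 0.9]
grip_width: 21.0
```

>>> servo_tool --pt "0 0 0 0 0 0" --pt "0 0 0 0 0 0" --pt "0 0 0 0 0 0" --pt "0 0 0 0 0 0" --jaw 0.05

```text
time: 9.15
ee_pos: [491.6, 234.9, 128.0]
eef_rot: [0.559, 0.829, -0.0, -0.0]
force: [-0.2, 0.1, 0.8]
grip_width: 40.0
```

>>> servo_tool --pt "0 0 -0.1 0 0 0" --pt "0 0 -0.35 0 0 0" --pt "0 0 -0.7 0 0 0" --pt "0 0 -0.9 0 0 0" --pt "0 0 -0.9 0 0 0"

```text
time: 9.78
ee_pos: [493.6, 235.6, 239.8]
eef_rot: [0.559, 0.829, 0.003, 0.002]
force: [-0.4, 0.7, -0.4]
grip_width: 40.5
```

```bash
python3 - <<'E'
from h import *
from plan import *
p,d=r.read_camera("side"); cv2.imwrite("pics/s5.png",cv2.resize(p[100:250,220:380],None,fx=4,fy=3.9)[:,:,::-1])
W=pts("side",d);hsv=cv2.cvtColor(p,cv2.COLOR_RGB2HSV);m=cv2.inRange(hsv,(90,120,60),(105,255,255))
m[:140]=0;m[205:]=0;m[:,330:]=0;m[:,:250]=0;Q=W[m>0];print(len(Q),np.median(Q,0),Q[:,2].max())
print(meas())
s=app(np.array([492.57,235.78,225.04,1.956]),[-.004,-.009,.68+.128-.9,0,0,0]);print(s)
go(s,(510.3,-211.1,220,1.956))
E
```

```text
45 [490.06167072 223.37864193 129.06264134] 131.59393921127395
[492.31860032 235.14526911 237.49994168   1.95630914]
[491.74949931 234.92936575 236.08         1.956     ]
[-0.876, -0.313, 0.033, 0.0, 0.0, -0.0] len 112 turn 0deg -> [496.44, 123.4, 232.12, 1.96]
[-0.876, -0.313, 0.034, 0.0, 0.0, -0.0] len 112 turn 0deg -> [501.13, 11.87, 228.04, 1.96]
[-0.875, -0.314, 0.033, 0.0, 0.0, -0.0] len 112 turn 0deg -> [505.67, -99.59, 224.08, 1.96]
[-0.876, -0.313, 0.034, 0.0, 0.0, -0.0] len 112 turn 0deg -> [510.36, -211.12, 220.0, 1.96]
```

View pics/s5.png

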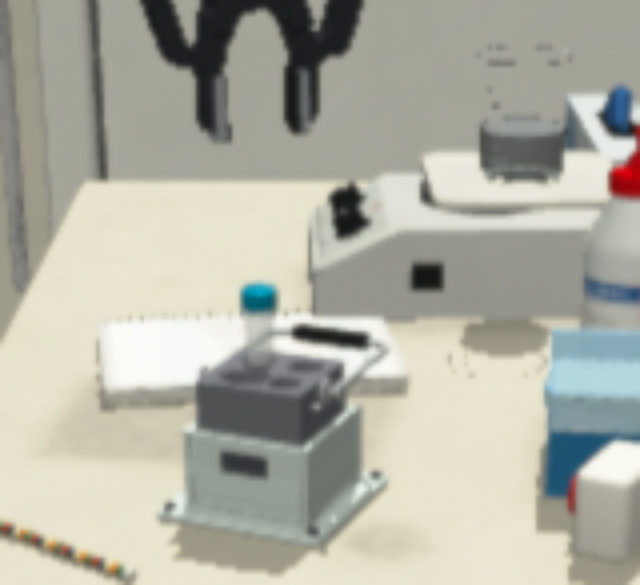

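Tube A stands in well1 with its cap top at about 132 mm (133 expected), upright. Next is tube B.

>>> servo_tool --pt "-0.26 -0.093 0.01 0 0 0" --pt "-0.57 -0.203 0.022 0 0 0" --pt "-0.876 -0.313 0.033 0 0 0"

```text
time: 10.2
ee_pos: [495.0, 122.3, 229.9]
eef_rot: [0.558, 0.83, -0.001, -0.001]
force: [0.1, 0.4, 0.3]
grip_width: 40.6
```

>>> servo_tool --pt "-0.29 -0.104 0.011 0 0 0" --pt "-0.58 -0.208 0.022 0 0 0" --pt "-0.876 -0.313 0.034 0 0 0"

```text
time: 10.58
ee_pos: [499.7, 10.8, 225.9]
eef_rot: [0.559, 0.829, -0.001, -0.002]
force: [-0.0, -0.0, -0.1]
grip_width: 40.3
```

>>> servo_tool --pt "-0.29 -0.104 0.011 0 0 0" --pt "-0.58 -0.208 0.022 0 0 0" --pt "-0.875 -0.314 0.033 0 0 0"

```text
time: 10.95
ee_pos: [504.3, -100.4, 221.9]
eef_rot: [0.559, 0.829, -0.0, -0.002]
force: [-0.2, -0.5, 0.1]
grip_width: 40.6
```

>>> servo_tool --pt "-0.29 -0.104 0.011 0 0 0" --pt "-0.56 -0.2 0.022 0 0 0" --pt "-0.78 -0.279 0.034 0 0 0" --pt "-0.876 -0.313 0.034 0 0 0" --pt "-0.876 -0.313 0.034 0 0 0"

```text
time: 11.58
ee_pos: [509.7, -211.0, 218.8]
eef_rot: [0.559, 0.829, 0.0, -0.001]
force: [-0.3, 0.3, -1.3]
grip_width: 40.9
```

>>> servo_tool --pt "0 0 0.15 0 0 0" --pt "0 0 0.4 0 0 0" --pt "0 0 0.6 0 0 0" --pt "0 0 0.6 0 0 0" --pt "0 0 0.6 0 0 0"

```text
time: 12.2
ee_pos: [510.6, -210.6, 148.2]
eef_rot: [0.558, 0.83, 0.0, 0.0]
force: [0.5, -0.1, -0.4]
grip_width: 40.4
```

```bash
python3 - <<'E'
from h import *
from plan import *
p,d=r.read_camera("side"); cv2.imwrite("pics/s6.png",cv2.resize(p[180:340,220:380],None,fx=4,fy=3.7)[:,:,::-1])
print(meas())
E
```

```text
[ 511.10365411 -211.02807342  148.94750542    1.95696952]
```

View pics/s6.png

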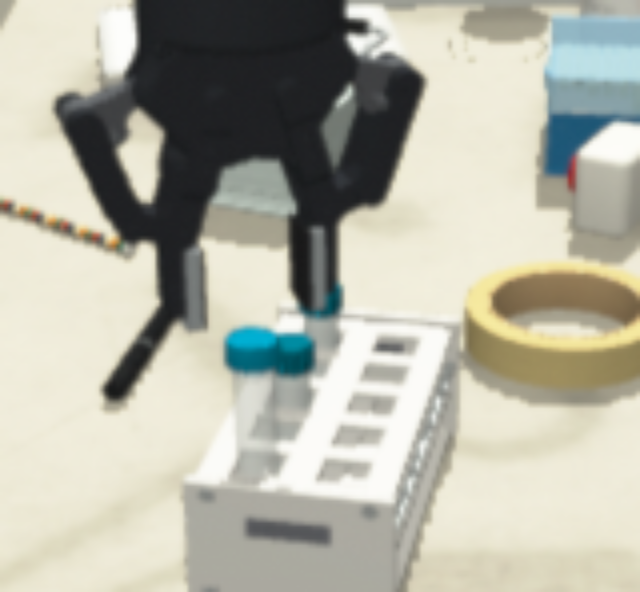

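Tube B's cap, at crop (252,350), is centred below the open jaws. I'll go down and grip.

>>> servo_tool --pt "0 0 0.12 0 0 0" --pt "0 0 0.22 0 0 0" --pt "0 0 0.266 0 0 0" --pt "0 0 0.266 0 0 0" --pt "0 0 0.266 0 0 0"

```text
time: 12.88
ee_pos: [510.6, -211.3, 116.3]
eef_rot: [0.559, 0.829, 0.0, 0.0]
force: [-0.3, -0.2, -0.3]
grip_width: 41.0
```

>>> servo_tool --pt "0 0 0 0 0 0" --pt "0 0 0 0 0 0" --pt "0 0 0 0 0 0" --pt "0 0 0 0 0 0" --pt "0 0 0 0 0 0" --jaw 1 --grip_force 25

```text
time: 13.5
ee_pos: [510.7, -211.3, 116.4]
eef_rot: [0.559, 0.829, 0.0, 0.0]
force: [0.1, 0.4, 2.5]
grip_width: 20.8
```

>>> servo_tool --pt "0 0 -0.1 0 0 0" --pt "0 0 -0.3 0 0 0" --pt "0 0 -0.55 0 0 0" --pt "0 0 -0.8 0 0 0" --pt "0 0 -0.95 0 0 0" --pt "0 0 -0.95 0 0 0"

```text
time: 14.25
ee_pos: [511.2, -211.7, 232.0]
eef_rot: [0.559, 0.829, 0.0, 0.002]
force: [-0.4, 0.3, -0.2]
grip_width: 20.6
```

```bash
python3 - <<'E'
from h import *
from plan import *
p,d=r.read_camera("side"); cv2.imwrite("pics/s7.png",cv2.resize(p[140:340,200:400],None,fx=4,fy=3)[:,:,::-1])
print(meas())
s=np.array([510.36,-211.12,148-.266*120+.95*120,1.956]);print(s)
go(s,(507.0,198.8,225,1.956))
E
```

```text
[ 510.35062969 -211.16755789  230.28813104    1.95629316]
[ 510.36  -211.12   230.08     1.956]
[0.794, 0.314, 0.011, 0.0, 0.0, -0.0] len 102 turn 0deg -> [509.48, -108.66, 228.76, 1.96]
[0.794, 0.315, 0.01, 0.0, 0.0, -0.0] len 103 turn 0deg -> [508.71, -6.16, 227.56, 1.96]
[0.794, 0.314, 0.011, 0.0, 0.0, -0.0] len 102 turn 0deg -> [507.82, 96.29, 226.24, 1.96]
[0.794, 0.315, 0.01, 0.0, 0.0, -0.0] len 103 turn 0deg -> [507.05, 198.8, 225.04, 1.96]
```

View pics/s7.png

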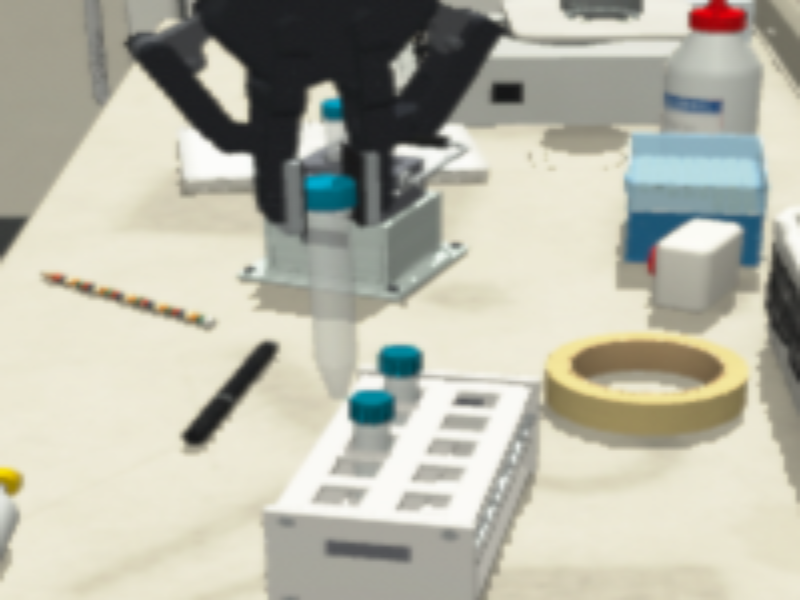

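Tube B is held, short tubes are undisturbed, and the tip is at crop (338,393). I'll check its lean against projection while carrying.

>>> servo_tool --pt "0.2 0.079 0.003 0 0 0" --pt "0.49 0.194 0.007 0 0 0" --pt "0.794 0.314 0.011 0 0 0"

```text
time: 14.68
ee_pos: [508.1, -107.5, 226.5]
eef_rot: [0.559, 0.829, -0.0, -0.002]
force: [-0.1, 0.1, 0.5]
grip_width: 20.7
```

>>> servo_tool --pt "0.26 0.103 0.003 0 0 0" --pt "0.53 0.21 0.007 0 0 0" --pt "0.794 0.315 0.01 0 0 0"

```text
time: 15.05
ee_pos: [507.2, -4.9, 225.4]
eef_rot: [0.559, 0.829, -0.001, -0.002]
force: [0.7, 1.1, 0.1]
grip_width: 21.1
```

>>> servo_tool --pt "0.26 0.103 0.003 0 0 0" --pt "0.53 0.21 0.007 0 0 0" --pt "0.794 0.314 0.011 0 0 0"

```text
time: 15.42
ee_pos: [506.3, 97.3, 224.0]
eef_rot: [0.559, 0.829, -0.001, -0.002]
force: [-0.1, -0.4, -1.2]
grip_width: 20.8
```

>>> servo_tool --pt "0.26 0.103 0.003 0 0 0" --pt "0.5 0.198 0.007 0 0 0" --pt "0.7 0.278 0.009 0 0 0" --pt "0.794 0.315 0.01 0 0 0" --pt "0.794 0.315 0.01 0 0 0" --pt "0.794 0.315 0.01 0 0 0"

```text
time: 16.18
ee_pos: [506.7, 197.9, 224.5]
eef_rot: [0.559, 0.829, -0.001, -0.0]
force: [-0.1, -0.1, 0.2]
grip_width: 20.7
```

```bash
python3 - <<'E'
from h import *
from plan import *
p,d=r.read_camera("side"); cv2.imwrite("pics/s8.png",cv2.resize(p[100:220,240:360],None,fx=6,fy=5)[:,:,::-1])
print(meas())
f=lambda P:(proj("side",P)-[240,100])*[6,5]
print("tip",f((507.05,198.8,114)),"cap",f((507.05,198.8,231)),"well",f((507.05,198.8,86)),"otherwell",f((491.5,238.4,86)))
E
```

```text
[506.8952972  197.87817941 224.72814388   1.95538713]
tip [306.02242793 427.18659535] cap [300.92073326 172.87383012] well [307.1774357  484.76221248] otherwell [271.77888024 455.35721612]
```

View pics/s8.png

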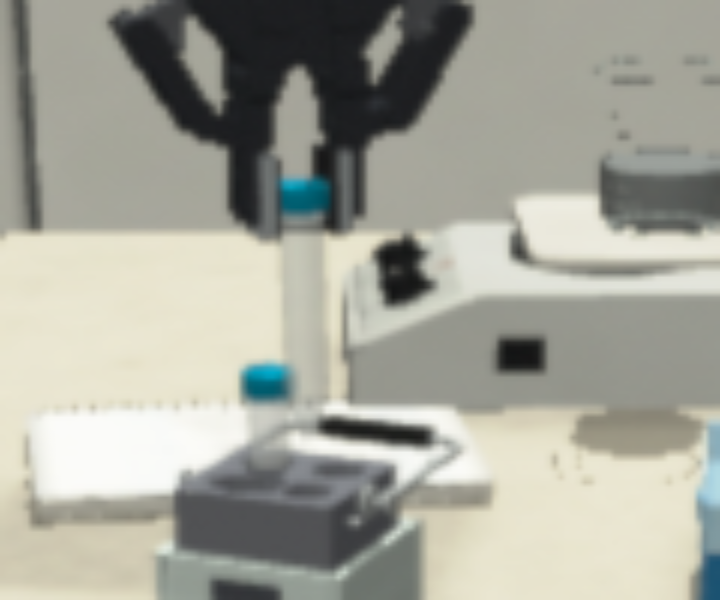

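The tube hangs over well2 with its lower end near crop (309,400), close to the predicted column 306. I'll descend with a 1 mm correction.

>>> servo_tool --pt "0.003 -0.008 0.1 0 0 0" --pt "0.003 -0.008 0.25 0 0 0" --pt "0.003 -0.008 0.4 0 0 0" --pt "0.003 -0.008 0.55 0 0 0" --pt "0.003 -0.008 0.68 0 0 0" --pt "0.003 -0.008 0.68 0 0 0"

```text
time: 16.98
ee_pos: [504.5, 198.5, 141.3]
eef_rot: [0.558, 0.83, -0.001, -0.001]
force: [0.5, 1.3, -0.2]
grip_width: 21.1
```

>>> servo_tool --pt "0 0 0.05 0 0 0" --pt "0 0 0.09 0 0 0" --pt "0 0 0.13 0 0 0" --pt "0 0 0.13 0 0 0" --pt "0 0 0.13 0 0 0"

```text
time: 17.6
ee_pos: [505.9, 198.7, 127.9]
eef_rot: [0.559, 0.829, -0.0, 0.0]
force: [-0.3, 0.6, 0.2]
grip_width: 20.5
```

>>> servo_tool --pt "0 0 0 0 0 0" --pt "0 0 0 0 0 0" --pt "0 0 0 0 0 0" --pt "0 0 0 0 0 0" --jaw 0.05

```text
time: 18.1
ee_pos: [506.0, 198.8, 127.9]
eef_rot: [0.559, 0.829, 0.0, 0.0]
force: [0.2, 0.2, -0.4]
grip_width: 40.5
```

>>> servo_tool --pt "0 0 -0.1 0 0 0" --pt "0 0 -0.35 0 0 0" --pt "0 0 -0.7 0 0 0" --pt "0 0 -0.9 0 0 0" --pt "0 0 -0.9 0 0 0"

```text
time: 18.73
ee_pos: [507.9, 199.3, 239.5]
eef_rot: [0.559, 0.829, 0.003, 0.002]
force: [0.5, 0.6, 0.2]
grip_width: 40.7
```

```bash
python3 - <<'E'
from h import *
from plan import *
p,d=r.read_camera("side"); cv2.imwrite("pics/s9.png",cv2.resize(p[100:220,240:360],None,fx=6,fy=5)[:,:,::-1])
W=pts("side",d);hsv=cv2.cvtColor(p,cv2.COLOR_RGB2HSV);m=cv2.inRange(hsv,(90,120,60),(105,255,255))
m[:150]=0;m[205:]=0;m[:,330:]=0;m[:,:250]=0
k,l,s,c=cv2.connectedComponentsWithStats(m)
for i in range(1,k):
    Q=W[l==i]
    if len(Q)>20:print(c[i],len(Q),np.median(Q,0).round(1),np.percentile(Q[:,2],95))
print(meas())
p,d=r.read_camera("top"); cv2.imwrite("pics/t9.png",cv2.resize(p[200:320,140:300],None,fx=5,fy=5)[:,:,::-1])
s=app(np.array([507.05,198.8,225.04,1.956]),[.003,-.008,.68+.13-.9,0,0,0]);print(s)
E
```

```text
[286.90625    178.20833333] 96 [497.  204.5 129.3] 131.63302229672053
[506.61871122 198.93349096 237.2536444    1.95638095]
[506.02507771 198.77290191 235.84         1.956     ]
```

View pics/s9.png

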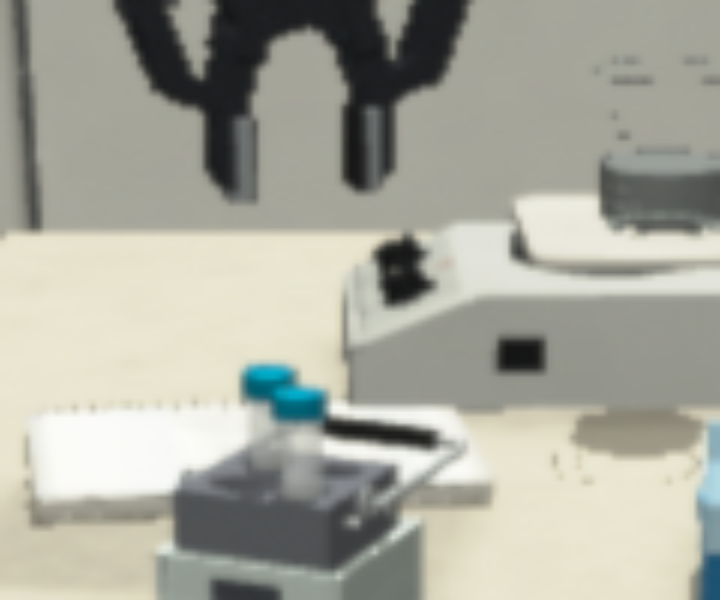

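View pics/t9.png

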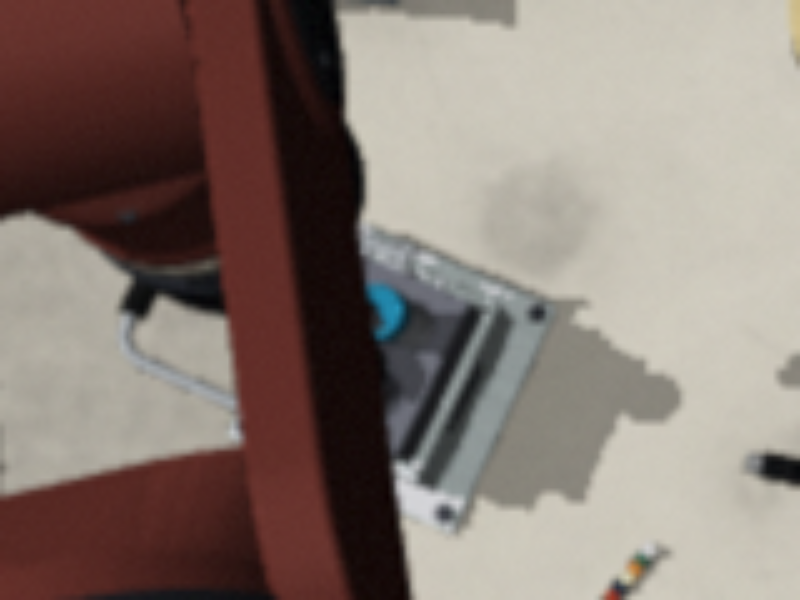

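Both tubes are seated diagonally, with cap tops at about 132 mm, and let go. Next is the bail grip: predicted at (534.8,301.7,78), with the camera ray giving (534.6,299.8).

```bash
python3 - <<'E'
from plan import *
s=go((506.03,198.77,235.84,1.956),(534.6,300.7,150,2.739))
s=go(s,(534.6,300.7,79,2.739))
E
```

```text
[0.698, 0.54, 0.715, 0.0, 0.0, -0.522] len 136 turn 45deg -> [534.61, 300.74, 150.04, 2.74]
[-0.0, -0.0, 0.592, 0.0, 0.0, -0.0] len 71 turn 0deg -> [534.61, 300.74, 79.0, 2.74]
```

>>> servo_tool --pt "0.2 0.16 0.1 0 0 -0.1" --pt "0.4 0.32 0.25 0 0 -0.21" --pt "0.6 0.46 0.45 0 0 -0.32" --pt "0.698 0.54 0.6 0 0 -0.42" --pt "0.698 0.54 0.715 0 0 -0.522" --pt "0.698 0.54 0.715 0 0 -0.522" --pt "0.698 0.54 0.715 0 0 -0.522" --pt "0.698 0.54 0.715 0 0 -0.522"

```text
time: 19.82
ee_pos: [534.9, 300.6, 150.7]
eef_rot: [0.201, 0.98, 0.0, 0.0]
force: [0.2, 0.1, -0.3]
grip_width: 40.2
```

```bash
python3 - <<'E'
from h import *
from plan import *
p,d=r.read_camera("side"); cv2.imwrite("pics/s10.png",cv2.resize(p[100:220,240:360],None,fx=6,fy=5)[:,:,::-1])
p,d=r.read_camera("top"); cv2.imwrite("pics/t10.png",cv2.resize(p[200:320,140:300],None,fx=5,fy=5)[:,:,::-1])
print(meas())
E
```

```text
[534.94664833 300.70949508 150.91097025   2.7383027 ]
```

View pics/s10.png

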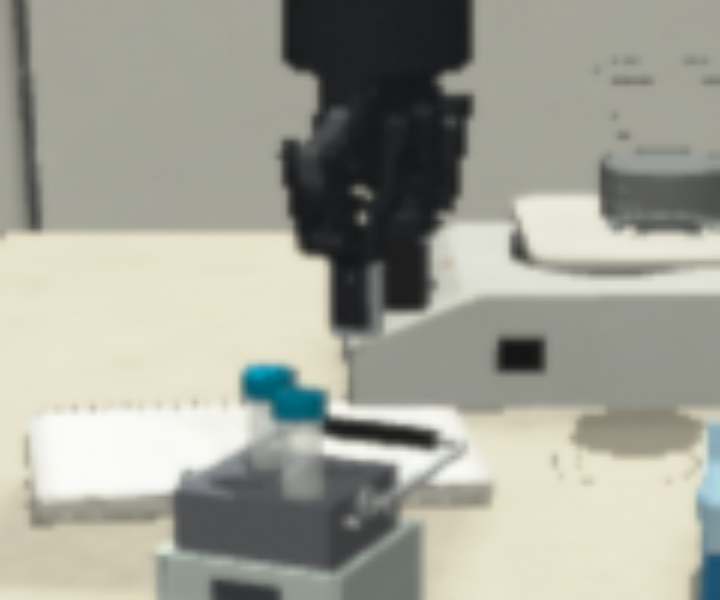

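View pics/t10.png

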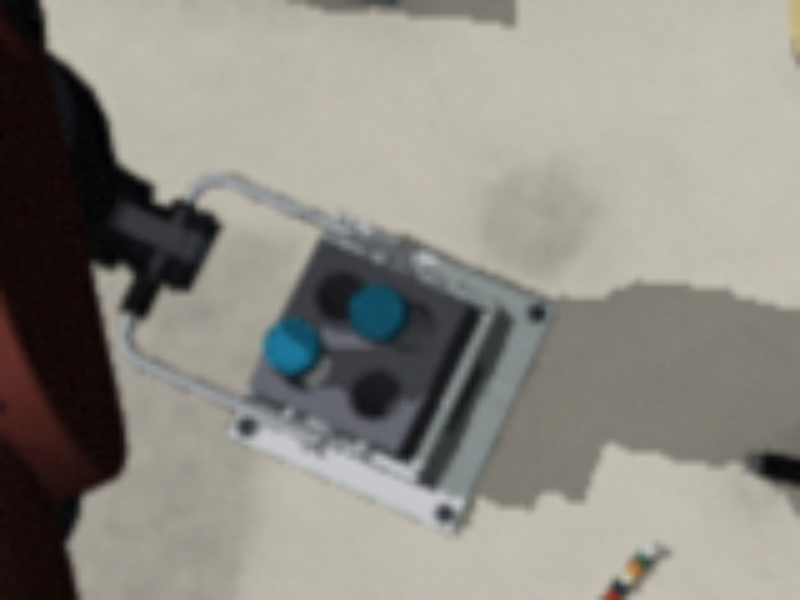

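The top view shows the jaws straddling the bail grip at about (160,240), aligned across it, with both caps diagonal. I'll descend and close gently.

>>> servo_tool --pt "0 0 0.15 0 0 0" --pt "0 0 0.35 0 0 0" --pt "0 0 0.5 0 0 0" --pt "0 0 0.592 0 0 0" --pt "0 0 0.592 0 0 0" --pt "0 0 0.592 0 0 0"

```text
time: 20.68
ee_pos: [535.1, 301.0, 79.7]
eef_rot: [0.2, 0.98, 0.0, 0.001]
force: [-0.3, 0.2, 0.1]
grip_width: 40.7
```

>>> servo_tool --pt "0 0 0 0 0 0" --pt "0 0 0 0 0 0" --pt "0 0 0 0 0 0" --pt "0 0 0 0 0 0" --pt "0 0 0 0 0 0" --pt "0 0 0 0 0 0" --jaw 1 --grip_force 20

```text
time: 21.42
ee_pos: [534.7, 300.8, 79.2]
eef_rot: [0.2, 0.98, 0.0, 0.0]
force: [1.3, -2.0, 0.6]
grip_width: 11.2
```

>>> servo_tool --pt "0 -0.003 -0.065 0 0 0" --pt "0 -0.011 -0.13 0 0 0" --pt "0 -0.026 -0.194 0 0 0" --pt "0 -0.045 -0.257 0 0 0" --pt "0 -0.07 -0.317 0 0 0" --pt "0 -0.1 -0.375 0 0 0" --pt "0 -0.1 -0.375 0 0 0"

```text
time: 22.3
ee_pos: [530.4, 290.0, 125.2]
eef_rot: [0.2, 0.98, 0.001, 0.001]
force: [0.5, 1.9, -0.2]
grip_width: 11.2
```

```bash
python3 - <<'E'
from h import *
from plan import *
p,d=r.read_camera("side"); cv2.imwrite("pics/s11.png",cv2.resize(p[100:260,240:360],None,fx=5,fy=3.7)[:,:,::-1])
s=r.state();print(meas(),s['force'],s['wrist_torque'],s['grip_width'])
E
```

```text
[530.29893866 290.03375044 124.84488947   2.73895339] [0.80588607 1.63178411 0.36892656] [ 0.3032685  -0.13231826 -0.01927903] 11.361826075519568
```

View pics/s11.png

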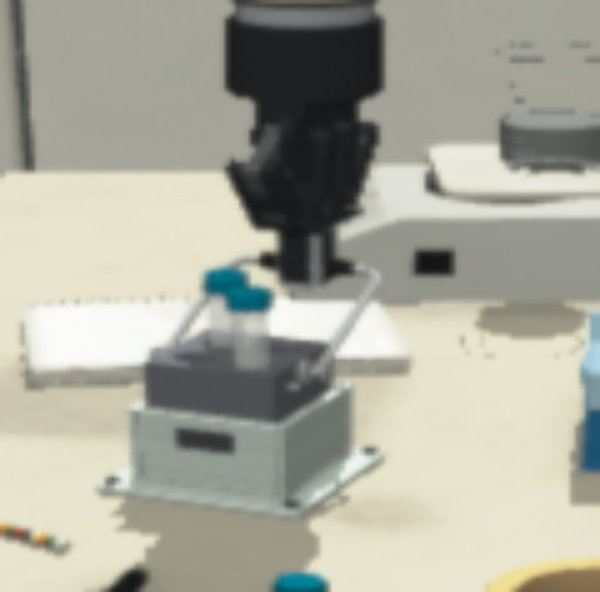

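The bail follows at 30° with forces under 2 N, and the carrier is still seated. I'll continue the arc.

>>> servo_tool --pt "0 -0.036 -0.055 0 0 0" --pt "0 -0.075 -0.107 0 0 0" --pt "0 -0.12 -0.155 0 0 0" --pt "0 -0.168 -0.199 0 0 0" --pt "0 -0.22 -0.239 0 0 0" --pt "0 -0.275 -0.274 0 0 0" --pt "0 -0.275 -0.274 0 0 0"

```text
time: 23.22
ee_pos: [518.9, 261.2, 160.8]
eef_rot: [0.2, 0.98, 0.003, 0.002]
force: [0.6, 6.0, 7.8]
grip_width: 11.1
```

>>> servo_tool --pt "0 -0.058 -0.03 0 0 0" --pt "0 -0.118 -0.055 0 0 0" --pt "0 -0.181 -0.074 0 0 0" --pt "0 -0.245 -0.088 0 0 0" --pt "0 -0.31 -0.096 0 0 0" --pt "0 -0.36 -0.099 0 0 0" --pt "0 -0.36 -0.099 0 0 0" --pt "0 -0.36 -0.099 0 0 0"

```text
time: 24.22
ee_pos: [501.0, 219.8, 172.0]
eef_rot: [0.2, 0.98, 0.001, 0.001]
force: [-1.5, 1.5, 9.4]
grip_width: 11.1
```

```bash
python3 - <<'E'
from h import *
from plan import *
p,d=r.read_camera("side"); cv2.imwrite("pics/s12.png",cv2.resize(p[100:260,240:360],None,fx=5,fy=3.7)[:,:,::-1])
s=r.state();print(meas(),s['force'],s['wrist_torque'],s['grip_width'])
m=meas();d=(m[:2]-[499.5,218.9])@[.392,.92];print("y off",d,"angle",np.arctan2(m[2]-78,d))
E
```

```text
[500.98111361 219.77929716 171.96075849   2.73907984] [-1.88656728  2.12593837  9.18962923] [ 0.48943233  0.1906864  -0.04306055] 11.303121659340896
y off 1.3895499207840174 angle 1.5560087850937605
```

View pics/s12.png

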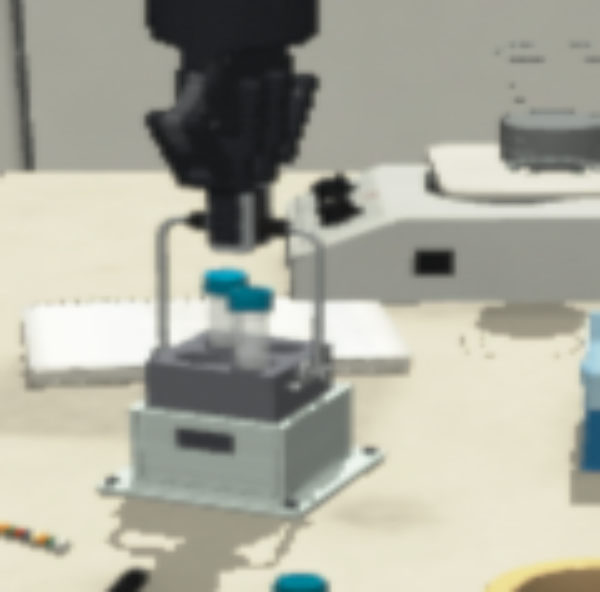

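The bail is upright at about 1.56 rad with the carrier still in the stand. I'll let it settle, then firm up the grip.

>>> servo_tool --pt "0 0 0 0 0 0" --pt "0 0 0 0 0 0" --pt "0 0 0 0 0 0" --pt "0 0 0 0 0 0"

```text
time: 24.78
ee_pos: [501.0, 219.9, 172.0]
eef_rot: [0.2, 0.98, 0.001, 0.001]
force: [-1.1, 1.7, 9.0]
grip_width: 11.0
```

>>> servo_tool --pt "0 0 0 0 0 0" --pt "0 0 0 0 0 0" --pt "0 0 0 0 0 0" --pt "0 0 0 0 0 0" --grip_force 70

```text
time: 25.28
ee_pos: [501.1, 220.0, 172.1]
eef_rot: [0.2, 0.98, 0.001, 0.001]
force: [-1.2, 2.5, 9.2]
grip_width: 9.7
```

>>> servo_tool --pt "0 0 -0.02 0 0 0" --pt "0 0 -0.05 0 0 0" --pt "0 0 -0.09 0 0 0" --pt "0 0 -0.13 0 0 0" --pt "0 0 -0.16 0 0 0" --pt "0 0 -0.16 0 0 0" --pt "0 0 -0.16 0 0 0"

```text
time: 26.15
ee_pos: [499.8, 219.5, 187.8]
eef_rot: [0.2, 0.98, -0.0, -0.0]
force: [-0.5, 0.7, -4.2]
grip_width: 9.2
```

```bash
python3 - <<'E'
from h import *
from plan import *
p,d=r.read_camera("side"); cv2.imwrite("pics/s13.png",cv2.resize(p[100:260,240:360],None,fx=5,fy=3.7)[:,:,::-1])
s=r.state();print(meas(),s['force'],s['wrist_torque'],s['grip_width'])
E
```

```text
[499.76084922 219.54828866 187.77778026   2.73933274] [ 0.69406309  0.14284791 -3.54611747] [ 0.01780058 -0.03996004 -0.0116527 ] 9.659989060243603
```

View pics/s13.png

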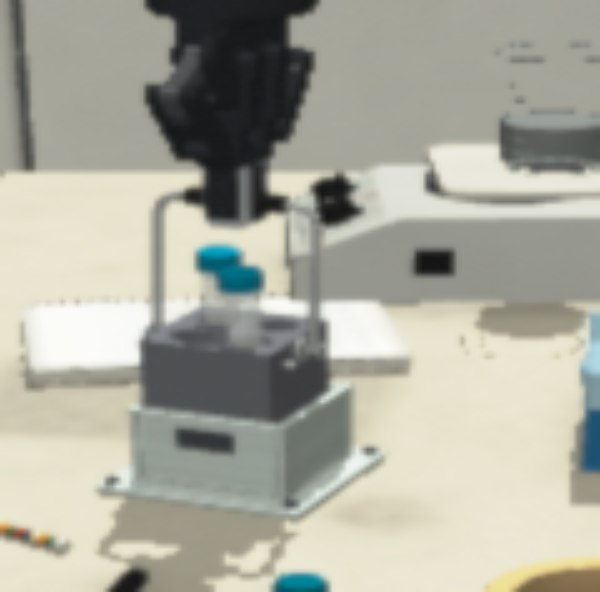

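The carrier is hanging freely (about 3.6 N) and rising straight, tubes in place. I'll continue the lift slowly.

>>> servo_tool --pt "0 0 -0.03 0 0 0" --pt "0 0 -0.09 0 0 0" --pt "0 0 -0.16 0 0 0" --pt "0 0 -0.23 0 0 0" --pt "0 0 -0.3 0 0 0" --pt "0 0 -0.37 0 0 0" --pt "0 0 -0.42 0 0 0" --pt "0 0 -0.44 0 0 0"

```text
time: 27.2
ee_pos: [500.2, 219.6, 241.4]
eef_rot: [0.2, 0.98, 0.0, 0.0]
force: [-0.1, 0.1, -3.9]
grip_width: 9.7
```

>>> servo_tool --pt "0 0 -0.04 0 0 0" --pt "0 0 -0.1 0 0 0" --pt "0 0 -0.16 0 0 0" --pt "0 0 -0.21 0 0 0" --pt "0 0 -0.24 0 0 0" --pt "0 0 -0.25 0 0 0" --pt "0 0 -0.25 0 0 0" --pt "0 0 -0.25 0 0 0"

```text
time: 28.2
ee_pos: [499.7, 219.5, 270.4]
eef_rot: [0.2, 0.98, -0.0, -0.0]
force: [-0.9, 0.2, -4.1]
grip_width: 9.1
```

>>> servo_tool --pt "0 0 0 0 0 0" --pt "0 0 0 0 0 0" --pt "0 0 0 0 0 0" --pt "0 0 0 0 0 0" --pt "0 0 0 0 0 0" --pt "0 0 0 0 0 0" --pt "0 0 0 0 0 0" --pt "0 0 0 0 0 0"

```text
time: 29.2
ee_pos: [499.9, 219.6, 270.8]
eef_rot: [0.2, 0.98, 0.0, 0.0]
force: [-0.9, 0.6, -4.1]
grip_width: 9.2
```

```bash
python3 - <<'E'
from h import *
from plan import *
p,d=r.read_camera("side"); cv2.imwrite("pics/s14.png",cv2.resize(p[60:260,240:360],None,fx=5,fy=3)[:,:,::-1])
s=r.state();print(s['time'],meas(),s['force'],s['grip_width'])
p2,_=r.read_camera("top");cv2.imwrite("pics/t14.png",p2[:,:,::-1])
f=lambda P:((proj("side",P)-[240,60])*[5,3]).round()
cx=np.array([.92,-.392]);cy=np.array([.392,.92]);C=np.array([499.5,218.9])
for a,b in((-33,-33),(33,-33),(33,33)):
    q=C+a*cx+b*cy;print(a,b,"bottom at z106",f((*q,106)),"top 184",f((*q,184)))
E
```

```text
29.25 [499.95419387 219.5867005  270.77927513   2.73932842] [-0.70303225 -0.50529538 -4.02862176] 9.46993606473863
-33 -33 bottom at z106 [145. 385.] top 184 [139. 285.]
33 -33 bottom at z106 [275. 397.] top 184 [273. 296.]
33 33 bottom at z106 [334. 370.] top 184 [334. 273.]
```

View pics/s14.png

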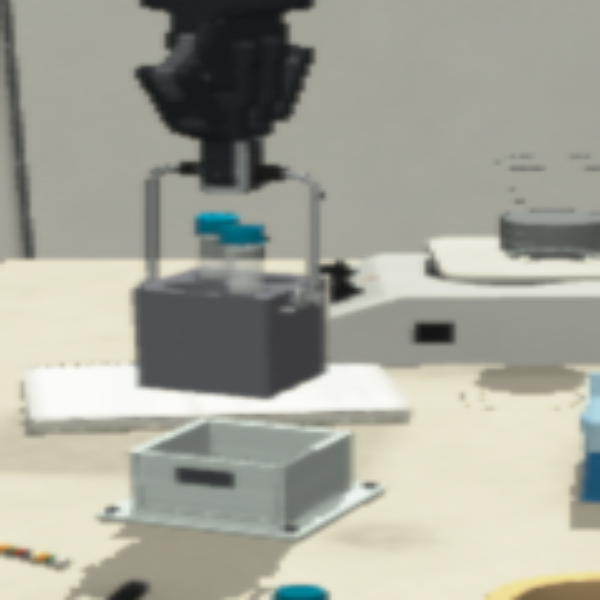

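View pics/t14.png

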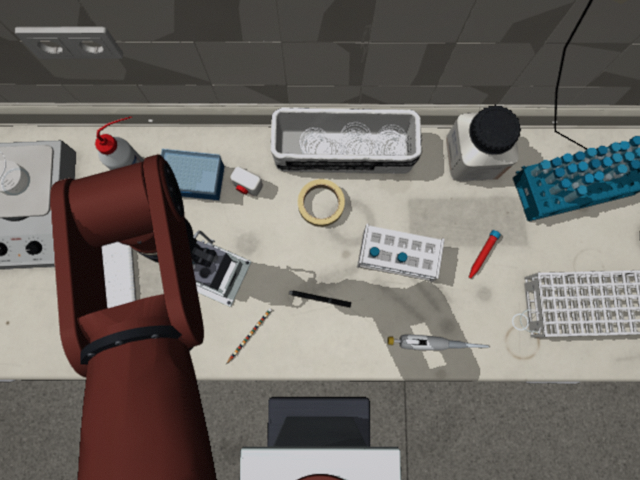

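Side view: the carrier hangs over the stand with bottom corners near (140,384), (270,397) and (325,367), within about 9 crop px of the level prediction at z=106. Caps sit at unchanged height in the wells. The near face looks slightly short, so I'll measure tilt by fitting planes to the depth.

```bash
python3 - <<'E'
from h import *
def fit(Q):
    for _ in range(5):
        c=np.median(Q,0) if 0 else Q.mean(0);u,s,v=np.linalg.svd(Q-c,full_matrices=False);n=v[2];e=abs((Q-c)@n);Q=Q[e<max(1.5,2*np.std(e))]
    return n,c,len(Q),np.std((Q-c)@n)
p,d=r.read_camera("side");W=pts("side",d)
# near face crop px (150..258, 305..370)/(5,3)+(240,60)
for nm,(a,b,c,e) in {"near":(150,258,312,372),"right":(278,318,315,360)}.items():
    R=W[60+c//3:60+e//3,240+a//5:240+b//5].reshape(-1,3);n,cc,k,sd=fit(R)
    print(nm,n.round(3),"tilt from vertical face %.3f rad"%np.arcsin(n[2]),cc.round(1),k,sd.round(2))
z=np.load("side0.npz");W0=pts("side",z['d'])
R=W0[205:213,274:292].reshape(-1,3);pass
# reference: stand near face now (known vertical)
R=W[60+470//3:60+510//3,240+240//5:240+280//5].reshape(-1,3);n,cc,k,sd=fit(R);print("stand ref",n.round(3),np.arcsin(n[2]).round(3),k,sd)
R=W[60+465//3:60+505//3,240+145//5:240+170//5].reshape(-1,3);n,cc,k,sd=fit(R);print("stand ref",n.round(3),np.arcsin(n[2]).round(3),k,sd)
for y in range(100,205,1):
    if 140<y<165 or y>180: print(y,p[y,[272,280,288]].mean(1).round().astype(int),W[y,280].round(0))
E
```

```text
near [ 0.06  -0.304 -0.951] tilt from vertical face -1.256 rad [486.9 119.8 167.1] 31 0.81
right [ 0.926 -0.378 -0.019] tilt from vertical face -0.019 rad [524.7 198.2 146.8] 55 0.66
stand ref [ 0.999  0.038 -0.015] -0.015 29 1.127543031363165
stand ref [-0.51  -0.86  -0.032] -0.032 37 0.7986414353909375
141 [156 112  97] [483. 227. 209.]
142 [155 112 129] [483. 223. 208.]
143 [156 111 134] [483. 220. 207.]
144 [156 112 114] [483. 226. 203.]
145 [159 122 116] [483. 221. 202.]
146 [185 154 150] [482. 226. 198.]
147 [214 183 187] [482. 225. 196.]
148 [217 177 190] [482. 227. 193.]
149 [217 159 183] [482. 224. 192.]
150 [216 145 167] [483. 220. 191.]
151 [212 132 160] [482. 224. 187.]
152 [185 116 160] [482. 223. 185.]
153 [143 100 160] [483. 216. 185.]
154 [130  92 158] [483. 211. 184.]
155 [126  85 152] [483. 210. 182.]
156 [120  86 142] [484. 198. 183.]
157 [ 94  92 126] [484. 190. 183.]
158 [ 82  91 100] [485. 180. 184.]
159 [81 82 85] [485. 182. 181.]
160 [81 81 81] [484. 183. 178.]
161 [81 81 81] [485. 181. 177.]
162 [81 81 82] [484. 184. 173.]
163 [81 81 82] [484. 181. 172.]
164 [82 81 81] [484. 183. 169.]
181 [82 82 82] [483. 184. 130.]
182 [81 81 81] [483. 184. 127.]
183 [82 81 82] [483. 184. 125.]
184 [81 82 81] [483. 190. 120.]
185 [82 81 81] [483. 185. 120.]
186 [81 82 82] [483. 189. 116.]
187 [81 81 81] [483. 186. 115.]
188 [88 81 81] [483. 183. 113.]
189 [141  84  81] [483. 183. 111.]
190 [223 115  82] [483. 184. 108.]
191 [247 203 100] [482. 186. 105.]
192 [249 246 188] [465. 441.  10.]
193 [249 248 242] [466. 430.  11.]
194 [249 248 245] [466. 425.  10.]
195 [249 246 246] [467. 413.  11.]
196 [250 245 246] [467. 407.  10.]
197 [246 235 220] [467. 402.  10.]
198 [215 208 150] [468. 394.  10.]
199 [147 205 162] [468. 391.   8.]
200 [152 215 191] [477. 260.  55.]
201 [150 151 196] [477. 259.  53.]
202 [144 116 158] [477. 258.  51.]
203 [161 111 149] [477. 259.  48.]
204 [195 111 149] [477. 259.  45.]
```

```bash
python3 - <<'E'
from h import *
from scipy.optimize import least_squares
p,d=r.read_camera("side");W=pts("side",d)
def f(W,r0,r1,c0,c1,ax):
    Q=W[r0:r1,c0:c1].reshape(-1,3);o=1-ax;A=np.c_[np.ones(len(Q)),Q[:,o]-500*(o==0)-200*(o==1),Q[:,2]-140]
    s=least_squares(lambda k:A@k-Q[:,ax],[np.median(Q[:,ax]),0,0],loss='soft_l1',f_scale=2)
    print(s.x.round(3),len(Q))
print("carrier near: y=a+b x+c z");f(W,162,188,270,291,1)
print("carrier right: x=..");f(W,164,184,296,303,0)
print("stand ref near");f(W,212,225,268,294,1)
z=np.load("side0.npz");W0=pts("side",z['d'])
print("carrier seated near ref");f(W0,201,209,272,293,1)
# bottom rim corner z: lowest dark rows on near edge by ray vs depth
s=r.state();print(s['time'],s['ee_pos'],s['joint_velocities'].round(4),s['force'])
E
```

```text
carrier near: y=a+b x+c z
[ 1.76531e+02 -4.17000e-01 -2.90000e-02] 546
carrier right: x=..
[ 5.25584e+02 -6.00000e-03  9.00000e-03] 140
stand ref near
[ 1.61725e+02 -4.02000e-01 -1.11000e-01] 338
carrier seated near ref
[159.356  -0.368  -0.312] 168
29.4 [499.91855516 219.57197828 270.75088014] [-0.0005 -0.0022 -0.0007 -0.002  -0.0004  0.0006] [ 0.68112612  0.19569191 -3.76643299]
```

The fitted tilt is about 0.03 rad on one axis and 0.01 on the other (limit 0.07). The underside is at about z=106, 50 mm above the rim, and the arm is still. I'll hand in.

```bash
python3 -c "
from station import r
print(r.finish_job()); s=r.state(); print(s['time'],s['ee_pos'],s['force'],s['grip_width'])"
```

```text
the job is handed in; nothing more can be done
None
the job is handed in; nothing more can be done
```

I handed the job in at about 29.4 s with the carrier held by its bail, hanging above the stand. Both long tubes are in diagonally opposite wells (well1 and well2). The hand-in gives no verdict, so the figures below come from my own last checks.

| Check | Measured | Wanted |
|---|---|---|
| Tube cap tops once seated | about 132 mm | 133 mm |
| Bail angle when swung upright, from TCP position, carrier still in the stand | about 1.56 rad | 1.25–1.9 rad |
| Carrier underside above the rim | about 50 mm | about 50 mm |
| TCP from the stand's middle, horizontally | within 1 mm | within 60 mm |
| Carrier tilt | about 0.03 and 0.01 rad | under 0.07 rad |
| Hanging load | about 4 N | – |

- **Bench:** the last top view showed the two short tubes, the red look-alike, timer, tape and marker where they started. This was checked by eye.
- **Bail swing:** at the top of the swing the arm sat about 3 mm above its commanded height with 9 N of upward push, which I did not explain. It disappeared once the carrier lifted.
- **Tilt check:** the depth readings are noisy. The same fit on surfaces known to be vertical was off by 0.11 rad on the stand face and 0.31 rad on the seated carrier, so the 0.03 figure is rough.

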